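Fit the keyed hub on the polisher spindle

TASK

Fit the keyed hub on the bench polisher: take it out of its storage stand, stand it upright on the open worktop and let go, and take hold of it again a quarter turn round so that your fingers will clear the guard cheeks of the drive unit. Lower it over the spindle with its tab well off the keyway so that the tab rests on the collar, then turn it until the tab lines up and drops into the keyway, and leave the hub fully home, flat on the housing. Do not disturb the two bottles and the objective pot.

Things in the scene. Friction and masses are not known exactly. Their poses are not given: they have to be found in the camera images.
- hub: (All sizes in mm.) The keyed hub: plain aluminium cylinder, diameter 60, height 58, 0.35 kg, knurled, loose, in the stand at first. Origin: centre of its underside, z up its axis, x towards its tab. Bore 24.5 right through; the lowest 12 are widened to a 48 counterbore, so it stands on a rim. A short dark bar on its top lies above the tab. It can be gripped round the side in any direction.
- tab (a point): Centre of the tab's lower face, 19 from the hub's axis towards the hub's x. The tab is inside the counterbore: 8 wide, from 13 to 25 from the axis, 12 high, its lower face flush with the hub's underside.
- stand: Fixed storage stand: grey plate 104 x 104 x 12, origin at the centre of its underside, z up. Two upright cheeks, 60 long along x, 12 thick, up to z = 74, stand at y = 38 to 50 and -38 to -50: 8 from the hub, too little for a finger, so there fingers must close roughly along the stand's x (within 30 degrees).
- stand_seat (a point): Centre of the stand plate's top (z = 12 of the stand), where the hub's underside rests at first, its x along the stand's x within 6 degrees. A post of diameter 20, 18 high, stands here loosely inside the hub's bore.
- drive_unit: Fixed polisher drive unit: grey housing 110 (x) x 104 (y) x 30, origin at the centre of its underside, z up. Two guard cheeks, 60 long along x, 12 thick, up to z = 90, stand at y = 38 to 50 and -38 to -50, 8 from a fitted hub: fingers holding the hub here must close roughly along the unit's x (within 30 degrees). A dark bar on the +y cheek marks the keyway's side. Nothing moves.
- seat (a point): Centre of the housing's top face (z = 30 of the unit), on the spindle axis. A hub fully home has its underside centre here and its x along the drive unit's +y (tab in keyway); a hub whose tab rests on the collar is 11.5 higher.
- keyway (a point): Middle of the keyway on the collar's top, 17 from the spindle axis towards the unit's +y. The collar is fixed round the spindle's foot: diameter 44, 11.5 high above the housing. The keyway is one radial slot in it, 12 wide and as deep as the collar.
- spindle_tip (a point): Tip of the upright spindle, 46 above the housing's top. The spindle has diameter 22 up to 10 below this tip, then tapers to diameter 13.
- bottle_tall: Bystander: white dropper bottle, diameter 50, height 125, loose; origin at the centre of its underside.
- bottle_short: Bystander: brownish dropper bottle, diameter 44, height 115, loose; origin at the centre of its underside.
- objective_pot: Bystander: black screw-top objective pot, diameter 38, height 57, loose; origin at the centre of its underside.
- objective_box: Fixed wooden case behind the middle of the work, closed: 123 along its own x (which points roughly to the robot's left), 167 along its own y, 112 high; origin at the centre of its underside. An obstacle only.

How it is judged:
On the way, in this order (a step that is already met when the one before it is completed fails the run):
1. the hub stands upright on the open worktop, let go (height (world z) of hub below 0.004 m and angle between hub's own z axis and vertical below 0.06 rad and linear speed of hub below 0.02 m/s and contact force between hub and the fingers below 0.2 N), for 0.2 s.
2. the hub is on the spindle with its tab resting on the collar, more than 11 degrees off the keyway (z of hub in the frame of seat between 0.008 and 0.016 m and horizontal distance between hub and seat below 0.004 m and angle between the x axis of hub and the y axis of drive_unit, either way round above 0.2 rad and contact force between hub and drive_unit above 0.5 N), for 0.2 s.
At the end, for the whole second after the job is handed in: The hub is on the spindle with its tab in the keyway, its underside within 3 mm of the housing's top, within 4 mm of the spindle axis, upright within 3 degrees, at rest (z of hub in the frame of seat between -0.003 and 0.003 m and horizontal distance between hub and seat below 0.004 m and angle between the x axis of hub and the y axis of drive_unit, either way round below 0.25 rad and angle between hub's own z axis and vertical below 0.06 rad and linear speed of hub below 0.01 m/s and angular speed of hub below 0.1 rad/s); the robot touches nothing.
It fails at once if a bottle or the objective pot is shifted by more than 25 mm or tipped (distance of any of bottle_tall, bottle_short, objective_pot from where it was at the start of the episode above 0.025 m or angle between any of bottle_tall, bottle_short, objective_pot's own z axis and vertical above 0.4 rad).
It also fails if it takes over 58 s, if anything falls off the work surface, if the arm or the gripper's body presses on something with over 40 N, if the wrist force passes 120 N, or if a joint passes its speed limit or range.

ROBOT

A 7-joint arm with a two-finger parallel gripper is mounted at the origin on the work surface; the furniture and walls round the work are solid. World frame = base frame: x ahead of the robot, y to its left, z up, the work surface at z = 0. Lengths are in m, angles in rad, forces in N, time in s.
With the tool pointing down it reaches from about 0.425 to 1.025 m from the base axis. Payload 9.4 kg.
Tool frame: the origin (TCP) lies midway between the tips of the shut fingers; the grasp point (between the pads) lies manip.hold_point_z behind it (manip.hold_point_z is the distance from the TCP to the grasp point, in m); z points along the fingers, y is the line along which they close (so a half turn about z gives the same grasp; the last joint's range is limited). The gripper opens to 85 mm and grips with 20 to 120 N. Pads are 22 mm wide; open, the fingers measure 114 mm over their backs; the gripper's body (76 mm by 85 mm) begins 54 mm behind the grasp point. The pads swing forward as they close: fully open they stand 13 mm farther back than shut.
Start: joints at [1.042, 0.599, -0.003, 1.599, 0.002, 0.943, -0.08], TCP at [0.317, -0.652, 0.231] pointing down, gripper open.
Joint ranges: [-2.57, 2.57], [-0.35, 1.97], [-1.29, 1.29], [0.11, 2.56], [-1.05, 4.19], [0.11, 1.86], [-2.63, 2.63]. Speed limits (rad/s): [2.22, 2.22, 3.01, 3.01, 3.14, 3.14, 3.14].

INTERFACE

Orientations are given as a rotation vector (axis times angle).
In Python, from bench import manip gives the robot as it stands. Calls block until the motion is done:
- manip.move_ptp(position, orientation): joint-space move of the TCP to a pose.
- manip.servo_line(position, orientation=None, max_speed=0.15): straight line of the TCP; orientation=None keeps the orientation; max_speed is the mean speed in m/s.
- manip.movej(angles): joint-space move.
- manip.move_gripper(opening): opening from 0.0 (shut) to 1.0 (fully open); the grip force is fixed at half the most; returns when the fingers have stopped.
- manip.dwell(seconds).
- manip.ik(position, orientation): joint angles nearest the present ones, or None.
- manip.state(): the state.
- manip.camera(name): name is "side" or "top"; returns a dict with "frame" (384x512x3 uint8, red, green, blue), "mtx" (3x3 intrinsics, pixels), "dist_coeffs" ([k1, k2, p1, p2, k3] as OpenCV has them; the pictures are not rectified), "position" and "attitude" of the camera in the world. Camera axes: x right, y up, looking along -z (the intrinsics and any distortion apply to the point x, -y, -z); pixel columns grow to the right and rows downward; lengths in m; the calibration is good to about 2 mm. A picture is of the moment at which its call begins. There is no depth.
A pose or a line that the arm cannot do raises manip.Unreachable and nothing moves.
- manip.job_done(): hands the job in; it is judged then, once.
Trained networks look in the newest picture that a camera, given by its name, has taken for a name from the list of things; names that differ only in an ending like _2 or _b are one class to them, and where a whole thing is asked for, a point or a joint stands for the part that bears it (a point fixed in the world has none). Each returns a list of dicts, best first, with "conf" (0 to 1); they miss things now and then, are a little off and sometimes report something else, mostly with a low value. They report only what shows in the picture. A call takes as long as a camera call.
- manip.recognise(camera, name): "location" ([x, y, z] in m, in world coordinates, good to about 4 mm: the middle of the surface that is visible of it).
- manip.silhouettes(camera, name): "region" (384x512 bool, what is visible of it).
The state is a dict: "clock": time; "joints": joint angles; "qd": joint speeds; "effort": joint torques, N m; "tool_pos": TCP position; "orientation": TCP orientation; "contact_force": force on the tool from outside, world axes, zero at the start; "wrist_torque": the same for the moment, N m; "opening": opening from 0.0 (shut) to 1.0 (fully open); "grasp_force": force on a finger pad.
Only numpy, scipy, OpenCV 4.12 (cv2) and the standard library are available. Lean on these libraries where they do the work, as an engineer would, in place of code of your own. Each camera call takes 0.05 s, during which the arm holds its last target. There are 200 camera calls.

## Working session

There is one attempt and no reset: what is moved stays moved. The work goes in short steps, each a Python script; the robot and the scene stay as the last script left them, time stands still between calls to the robot, and variables do not carry over. Pictures are saved under pics/ and viewed, at most 10 in all, crops included, and the job is handed in when it is done.

```bash
mkdir -p pics; ls; python3 - <<'E'
from bench import manip
import cv2, numpy as np
np.set_printoptions(precision=4,suppress=True)
for c in("side","top"):
    r=manip.camera(c); cv2.imwrite(f"pics/{c}0.png",r["frame"][...,::-1])
    print(c,r["mtx"],r["dist_coeffs"],r["position"],r["attitude"])
    for n in("hub","stand","drive_unit","bottle_tall","bottle_short","objective_pot","objective_box","spindle_tip","keyway","tab"):
        print(n,[(np.round(d["location"],3),round(d["conf"],2)) for d in manip.recognise(c,n)[:2]])
print(manip.hold_point_z, manip.state())
E
```

```text
pics
side [[417.9137   0.     259.6163]
 [  0.     417.9137 196.9466]
 [  0.       0.       1.    ]] [-0.14  0.    0.    0.    0.  ] [ 0.5752 -0.4281  0.9012] [0.5314 0.036  0.0821]
hub [(array([0.441, 0.155, 0.071]), 0.97)]
stand [(array([0.44 , 0.122, 0.044]), 0.57)]
drive_unit [(array([ 0.485, -0.184,  0.032]), 0.57), (array([0.436, 0.124, 0.04 ]), 0.53)]
bottle_tall [(array([0.615, 0.16 , 0.073]), 0.72)]
bottle_short [(array([ 0.62 , -0.175,  0.056]), 0.87)]
objective_pot [(array([ 0.609, -0.079,  0.054]), 0.92)]
objective_box [(array([0.435, 0.156, 0.068]), 0.57)]
spindle_tip [(array([ 0.481, -0.185,  0.028]), 0.82)]
keyway [(array([ 0.484, -0.189,  0.031]), 0.94)]
tab [(array([0.438, 0.157, 0.068]), 0.59)]
top [[423.716    0.     259.1904]
 [  0.     423.716  197.1699]
 [  0.       0.       1.    ]] [-0.0395  0.      0.      0.      0.    ] [0.3382 0.0069 0.997 ] [ 0.1675 -0.1515 -1.458 ]
hub [(array([0.436, 0.16 , 0.07 ]), 0.63)]
stand [(array([0.426, 0.163, 0.008]), 0.98)]
drive_unit [(array([ 0.48, -0.18,  0.03]), 0.58)]
bottle_tall [(array([0.607, 0.164, 0.066]), 0.69)]
bottle_short [(array([ 0.613, -0.167,  0.061]), 0.86)]
objective_pot [(array([ 0.608, -0.07 ,  0.057]), 0.69)]
objective_box []
spindle_tip [(array([ 0.478, -0.182,  0.03 ]), 0.75)]
keyway [(array([ 0.48 , -0.182,  0.029]), 0.75)]
tab [(array([0.431, 0.159, 0.068]), 0.88)]
0.0187 {'clock': 1.1, 'joints': array([ 1.0423,  0.5993, -0.0025,  1.5994,  0.0018,  0.9429, -0.0798]), 'qd': array([ 0.    , -0.0003, -0.0009,  0.0017,  0.0022,  0.0015,  0.0006]), 'effort': array([ -0.001 , -77.6255,   1.5632, -25.8391,   0.0124,   0.002 ,
         0.    ]), 'tool_pos': array([ 0.3165, -0.6523,  0.2313]), 'orientation': array([ 3.0617,  0.7037, -0.0001]), 'contact_force': array([ 0.3129, -0.0243,  0.569 ]), 'wrist_torque': array([-0.0367, -0.0085, -0.0334]), 'grasp_force': 0.0, 'opening': 0.996391032115205}
```

View pics/top0.png

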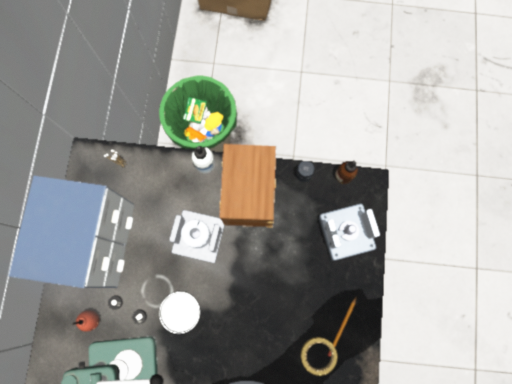

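View pics/side0.png

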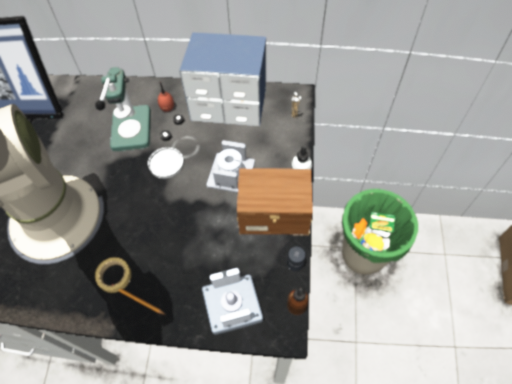

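```bash
cat > h.py <<'E'
import numpy as np, cv2
from scipy.spatial.transform import Rotation as R
from bench import manip
np.set_printoptions(precision=4,suppress=True)
def proj(r,P):
    Rw=R.from_rotvec(r["attitude"]).as_matrix()
    F=np.diag([1.,-1,-1])
    Rc=F@Rw.T
    t=-Rc@np.array(r["position"])
    return cv2.projectPoints(np.asarray(P,float).reshape(-1,1,3),cv2.Rodrigues(Rc)[0],t,np.array(r["mtx"]),np.array(r["dist_coeffs"]))[0][:,0]
def box(x0,x1,y0,y1,z0,z1): return np.array([[x,y,z] for x in(x0,x1) for y in(y0,y1) for z in(z0,z1)])/1000
def cyl(d,z0,z1,o=(0,0)):
    a=np.linspace(0,2*np.pi,40,endpoint=False)
    return np.array([[o[0]+d/2*np.cos(t),o[1]+d/2*np.sin(t),z] for z in(z0,z1) for t in a])/1000
UNIT=[box(-55,55,-52,52,0,30),box(-30,30,38,50,30,90),box(-30,30,-50,-38,30,90),cyl(44,30,41.5),cyl(22,30,66),cyl(13,66,76)]
STAND=[box(-52,52,-52,52,0,12),box(-30,30,38,50,12,74),box(-30,30,-50,-38,12,74)]
HUB=[cyl(60,12,70)]
def place(P,x,y,yaw,z=0):
    c,s=np.cos(yaw),np.sin(yaw)
    return P@np.array([[c,s,0],[-s,c,0],[0,0,1]])+[x,y,z]
def sil(r,parts,pose,up=4):
    m=np.zeros((384*up,512*up),np.uint8)
    for p in parts:
        q=proj(r,place(p,*pose))
        cv2.fillConvexPoly(m,cv2.convexHull(np.round((q+.5)*up-.5).astype(np.int32)),255)
    return cv2.resize(m,(512,384),interpolation=cv2.INTER_AREA)/255.
def down(a):  # tool pointing down, closing line (tool y) at world angle a
    y=np.array([np.cos(a),np.sin(a),0]); z=np.array([0,0,-1.]); x=np.cross(y,z)
    return R.from_matrix(np.c_[x,y,z]).as_rotvec()
E
python3 - <<'E'
from h import *
from scipy.optimize import minimize
T=[]
import pickle
cams={}
for c in("side","top"):
    r=manip.camera(c); 
    for n in("drive_unit","stand","hub"):
        r[n]=[(d["conf"],np.array(d["region"])) for d in manip.silhouettes(c,n)]
        print(c,n,[(round(a,2),m.sum(),np.argwhere(m).mean(0).round()) for a,m in r[n]])
    cams[c]=r
pickle.dump(cams,open("c.pkl","wb"))
rows=[]
for n,pt in (("u",(.48,-.183,.03)),("s",(.436,.16,.05))):
    t=[]
    for c in cams:
        u,v=proj(cams[c],[pt])[0].round().astype(int)
        g=cams[c]["frame"][v-36:v+37,u-48:u+49,::-1]
        t.append(cv2.resize(g,(400,300),interpolation=cv2.INTER_CUBIC)); print(n,c,u,v)
    rows.append(np.hstack(t))
cv2.imwrite("pics/crop.png",np.vstack(rows))
E
```

```text
side drive_unit [(0.56, np.int64(2794), array([302., 231.]))]
side stand [(0.92, np.int64(958), array([169., 228.]))]
side hub [(0.82, np.int64(468), array([161., 229.])), (0.74, np.int64(310), array([159., 301.]))]
top drive_unit [(0.89, np.int64(2389), array([231., 349.]))]
top stand [(0.83, np.int64(1595), array([237., 197.])), (0.62, np.int64(457), array([160., 203.])), (0.51, np.int64(388), array([172., 346.]))]
top hub [(0.89, np.int64(598), array([234., 196.]))]
u side 230 303
u top 348 232
s side 229 164
s top 196 234
```

View pics/crop.png

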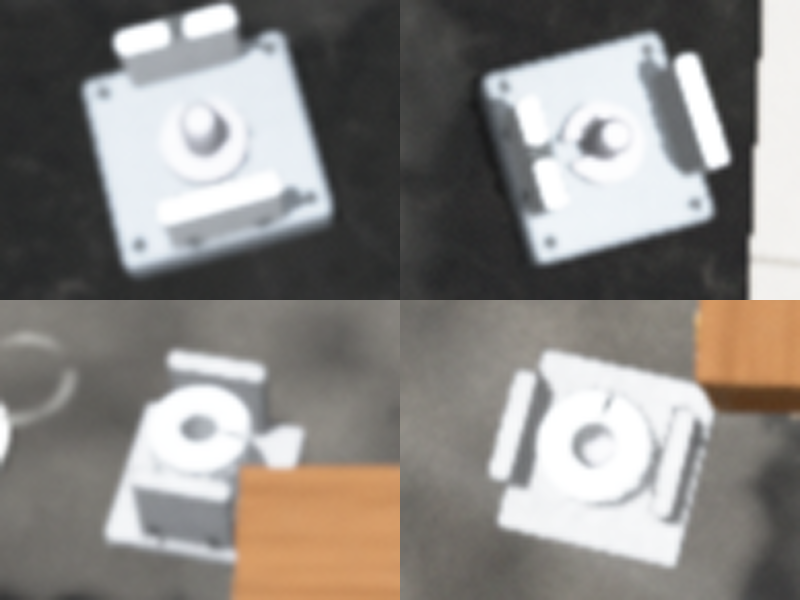

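```bash
python3 - <<'E'
from h import *
import pickle
from scipy.optimize import minimize
C=pickle.load(open("c.pkl","rb"))
def fit(parts,x0,terms):
    def f(x):
        s=0
        for r,m,w in terms:
            p=sil(r,parts,x); s+=(np.abs(p-m)*w).sum()
        return s
    b=minimize(f,x0,method="Nelder-Mead",options=dict(initial_simplex=np.array([x0]*4)+np.vstack([np.zeros(3),np.diag([.012,.012,.15])]),xatol=1e-4,fatol=.5))
    return b.x,b.fun
get=lambda c,n:C[c][n][0][1].astype(float)
for cs in(["side"],["top"],["side","top"]):
    print("unit",cs,fit(UNIT,[.48,-.183,.22],[(C[c],get(c,"drive_unit"),1) for c in cs]))
# stand plus hub union from top; side is occluded by the box
m=np.maximum(get("top","stand"),get("top","hub"))
print("stand top",fit(STAND+HUB,[.436,.16,-.2],[(C["top"],m,1)]))
for c in("side","top"): print("hub",c,fit(HUB,[.436,.16,0],[(C[c],get(c,"hub"),1)]))
# intensity check
r=C["top"]; g=cv2.cvtColor(r["frame"],cv2.COLOR_RGB2GRAY).astype(float)
E
```

```text
unit ['side'] (array([ 0.4813, -0.1808,  0.3803]), np.float64(128.3686274509804))
unit ['top'] (array([ 0.4819, -0.1836,  0.3668]), np.float64(109.87058823529411))
unit ['side', 'top'] (array([ 0.4815, -0.182 ,  0.3625]), np.float64(276.2274509803922))
stand top (array([ 0.4359,  0.16  , -0.1233]), np.float64(88.23529411764704))
hub side (array([ 0.4343,  0.1703, -0.0581]), np.float64(233.5254901960784))
hub top (array([0.4363, 0.1607, 0.0641]), np.float64(89.96470588235293))
```

```bash
python3 - <<'E'
from h import *
import pickle
C=pickle.load(open("c.pkl","rb"))
rows=[]
U=[.4816,-.182,.37]; S=[.436,.16,-.123]
from scipy.spatial import ConvexHull
for parts,pose,pt in ((UNIT,U,(.48,-.183,.03)),(STAND+HUB,S,(.436,.16,.05))):
    t=[]
    for c in C:
        u,v=proj(C[c],[pt])[0].round().astype(int)
        g=cv2.resize(C[c]["frame"][v-36:v+37,u-48:u+49,::-1],(970,730),interpolation=cv2.INTER_CUBIC)
        for p in parts:
            q=proj(C[c],place(p,*pose))
            h=cv2.convexHull(((q-[u-48,v-36]+.5)*10).astype(np.int32)); cv2.polylines(g,[h],True,(0,0,255),2)
            k=len(p)
            if k==8:
                top=((q[[1,3,7,5]]-[u-48,v-36]+.5)*10).astype(np.int32); cv2.polylines(g,[top],True,(0,200,0),2)
            else:
                cv2.polylines(g,[((q[40:]-[u-48,v-36]+.5)*10).astype(np.int32)],True,(255,0,0),2)
        t.append(cv2.resize(g,(400,300),interpolation=cv2.INTER_AREA))
    rows.append(np.hstack(t))
cv2.imwrite("pics/ov.png",np.vstack(rows))
# hub bar: dark along ring at r=15..28 on top z=.07
for c in C:
    g=cv2.cvtColor(C[c]["frame"],cv2.COLOR_RGB2GRAY).astype(np.float32)
    A=np.radians(np.arange(-180,180,6)); best=[]
    for a in A:
        rr=np.linspace(.018,.026,9); P=np.c_[.436+rr*np.cos(a),.160+rr*np.sin(a),np.full(9,.07)]
        q=proj(C[c],P).astype(np.float32); best.append(cv2.remap(g,q[:,0],q[:,1],cv2.INTER_LINEAR).mean())
    i=np.argsort(best)[:4]; print(c,np.degrees(A[i]),np.array(best)[i],np.median(best))
E
```

```text
side [ -6.   0. -12.   6.] [237.4281 242.2471 244.1896 250.7682] 254.53798
top [-12.  -6. -18.   0.] [219.3777 236.9346 244.9998 253.3213] 254.89111
```

View pics/ov.png

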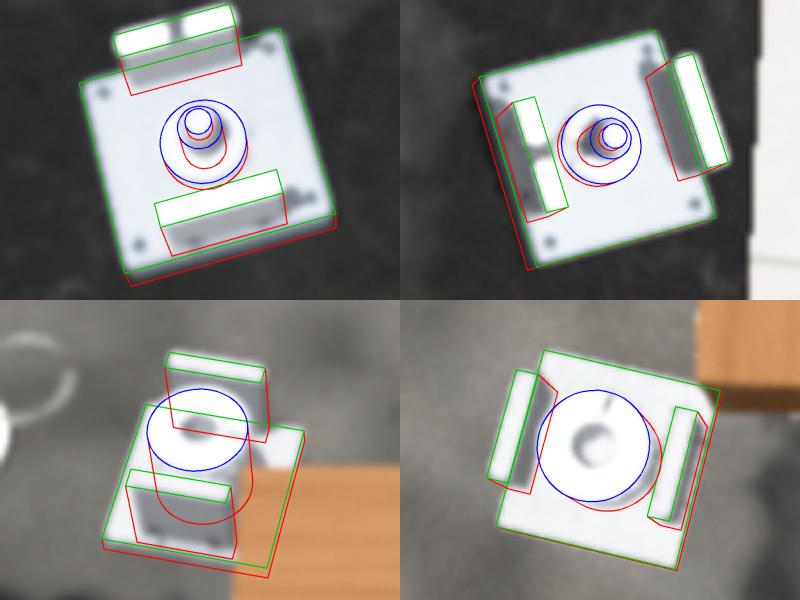

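```bash
cat >> h.py <<'E'
def back(r,uv,z):
    n=cv2.undistortPoints(np.array([[uv]],float),np.array(r["mtx"]),np.array(r["dist_coeffs"]))[0,0]
    d=R.from_rotvec(r["attitude"]).apply([n[0],-n[1],-1]); p=np.array(r["position"]); return p+d*(z-p[2])/d[2]
E
python3 - <<'E'
from h import *
import pickle
C=pickle.load(open("c.pkl","rb"))
for uv in((221.5,217),(273,220)): print("box top",back(C["top"],uv,.112))
for uv in((221,224),(273,226)): print("box top/bottom",back(C["top"],uv,.112),back(C["top"],uv,0))
for uv in((241,212),(311,208)): print("side near edge",back(C["side"],uv,.112))
def t(p,a):
    for k in(0,np.pi,-np.pi):
        q=manip.ik(p,down(a+k)); print(np.round(p,3),round(a+k,2),None if q is None else np.round(q,2))
t([.4365,.16,.029],-.15);t([.4365,.16,.21],-.15)
for x in(.44,.46):
  for z in(.02,.2): t([x,-.06,z],0); t([x,-.06,z],np.pi/2)
for a in(-.03,.37,.77): t([.4816,-.182,.05],a); 
t([.4816,-.182,.2],.37)
E
```

```text
box top [0.4713 0.1007 0.112 ]
box top [ 0.4766 -0.0082  0.112 ]
box top/bottom [0.4564 0.0999 0.112 ] [0.4714 0.1116 0.    ]
box top/bottom [ 0.4639 -0.0095  0.112 ] [ 0.4798 -0.0115  0.    ]
side near edge [ 0.4877 -0.0064  0.112 ]
side near edge [0.6374 0.0154 0.112 ]
[0.436 0.16  0.029] -0.15 [-0.48  0.66  0.01  2.34 -0.02  0.14 -0.6 ]
[0.436 0.16  0.029] 2.99 [ 0.23  0.94 -1.11  2.29  1.29  0.85  1.19]
[0.436 0.16  0.029] -3.29 [ 0.23  0.94 -1.11  2.29  1.29  0.85  1.19]
[0.436 0.16  0.21 ] -0.15 [-0.04  0.37 -0.57  2.18  0.31  0.68 -0.97]
[0.436 0.16  0.21 ] 2.99 [ 0.31  0.52 -1.1   2.16  0.64  0.84  1.8 ]
[0.436 0.16  0.21 ] -3.29 [ 0.31  0.52 -1.1   2.16  0.64  0.84  1.8 ]
[ 0.44 -0.06  0.02] 0 [ 0.14  0.68 -0.19  2.38  0.9   0.15 -0.9 ]
[ 0.44 -0.06  0.02] 3.14 [-0.09  0.69  0.14  2.39 -0.92  0.11 -2.21]
[ 0.44 -0.06  0.02] -3.14 [-0.09  0.69  0.14  2.39 -0.92  0.11 -2.21]
[ 0.44 -0.06  0.02] 1.57 [ 0.12  0.68 -0.16  2.38  0.83  0.14  0.74]
[ 0.44 -0.06  0.02] 4.71 [-0.09  0.69  0.15  2.39 -0.94  0.12 -0.61]
[ 0.44 -0.06  0.02] -1.57 [-0.09  0.69  0.15  2.39 -0.94  0.12 -0.6
[... 1410 characters left out ...]
-3.17 [ 0.01  0.68  0.36  2.23 -0.71  0.34 -2.2 ]
[ 0.482 -0.182  0.05 ] 0.37 [ 0.42  0.65 -0.25  2.2   0.47  0.34  0.15]
[ 0.482 -0.182  0.05 ] 3.51 [ 0.06  0.66  0.27  2.23 -0.57  0.32 -1.94]
[ 0.482 -0.182  0.05 ] -2.77 [ 0.06  0.66  0.27  2.23 -0.57  0.32 -1.94]
[ 0.482 -0.182  0.05 ] 0.77 [ 0.47  0.66 -0.32  2.2   0.57  0.36  0.45]
[ 0.482 -0.182  0.05 ] 3.91 [ 0.12  0.65  0.19  2.22 -0.4   0.29 -1.72]
[ 0.482 -0.182  0.05 ] -2.37 [ 0.12  0.65  0.19  2.22 -0.4   0.29 -1.72]
[ 0.482 -0.182  0.2  ] 0.37 [ 0.58  0.42 -0.44  2.09  0.28  0.69  0.32]
[ 0.482 -0.182  0.2  ] 3.51 [-0.06  0.42  0.43  2.13 -0.28  0.65 -2.21]
[ 0.482 -0.182  0.2  ] -2.77 [-0.06  0.42  0.43  2.13 -0.28  0.65 -2.21]
```

```bash
python3 - <<'E'
from h import *
def st(l):
    s=manip.state(); print(l,round(s["clock"],2),s["tool_pos"],s["contact_force"],round(s["opening"],3),round(s["grasp_force"],1),s["joints"].round(2))
hx,hy=.4365,.1602
manip.move_ptp([hx,hy,.20],down(-.15)); st("above")
manip.servo_line([hx,hy,.028],max_speed=.12); st("low")
manip.move_gripper(0.0); st("grip")
manip.servo_line([hx,hy,.18],max_speed=.12); st("lift")
manip.camera("top"); 
for d in manip.recognise("top","hub")[:1]: print(d)
E
```

```text
above 4.39 [0.4369 0.1596 0.1999] [ 0.0696  0.1483 -0.8084] 1.003 0.0 [-0.05  0.38 -0.55  2.19  0.33  0.65 -0.99]
low 5.97 [0.4367 0.1602 0.0284] [ 0.3221  0.0777 -0.2079] 1.003 0.0 [-0.34  0.67 -0.19  2.33  0.66  0.2  -1.29]
grip 6.35 [0.4367 0.1602 0.0287] [-0.956  -0.6216  9.7532] 0.691 62.6 [-0.34  0.67 -0.19  2.33  0.66  0.2  -1.29]
lift 7.77 [0.4361 0.16   0.1794] [-0.6511 -0.0117 -3.7864] 0.688 64.8 [-0.07  0.42 -0.54  2.21  0.37  0.61 -1.03]
```

```bash
cat >> h.py <<'E'
def st(l):
    s=manip.state(); print(l,round(s["clock"],2),s["tool_pos"],s["contact_force"],round(s["opening"],3),round(s["grasp_force"],1),s["joints"].round(2)); return s
def feel(x,y,z,zmin,o=None,step=.001,thr=6):
    f0=manip.state()["contact_force"][2]
    while z>zmin:
        z-=step; manip.servo_line([x,y,z],o,max_speed=.03)
        f=manip.state()["contact_force"][2]
        if f-f0>thr: break
    print("feel z",z,"df",f-f0); return z
E
python3 - <<'E'
from h import *
x,y=.438,-.066
manip.move_ptp([x,y,.18],down(0)); st("above")
manip.servo_line([x,y,.022],max_speed=.12); st("low")
feel(x,y,.020,.011); st("touch")
manip.move_gripper(1.0); st("open")
manip.servo_line([x,y,.13],max_speed=.12)
manip.camera("top")
a=manip.camera("top"); b=manip.camera("side")
print([d["location"] for d in manip.recognise("top","hub")[:1]],[d["location"] for d in manip.recognise("side","hub")[:1]])
cv2.imwrite("pics/placed.png",np.hstack([cv2.resize(r["frame"][v-50:v+51,u-67:u+68,::-1],(400,300),interpolation=cv2.INTER_CUBIC) for r in(a,b) for u,v in [proj(r,[[x,y,.05]])[0].round().astype(int)]]))
st("end")
E
```

```text
above 8.77 [ 0.4384 -0.0651  0.18  ] [-0.2684 -0.1352 -3.4642] 0.683 64.7 [ 0.47  0.4  -0.59  2.25  0.4   0.59 -0.42]
low 10.23 [ 0.4382 -0.0659  0.0223] [-0.3393 -0.0268 -2.4539] 0.687 64.8 [ 0.13  0.67 -0.15  2.38  0.79  0.13 -0.78]
feel z 0.015999999999999997 df 14.337735739180175
touch 11.23 [ 0.438  -0.066   0.0167] [-2.3202 -0.0869 11.8838] 0.685 66.2 [ 0.12  0.68 -0.14  2.38  0.86  0.12 -0.85]
open 11.62 [ 0.438  -0.066   0.0159] [ 0.417  -0.6216 -0.2016] 1.002 0.0 [ 0.12  0.69 -0.14  2.38  0.86  0.12 -0.85]
[[0.4351, 0.1617, 0.0091]] []
end 12.97 [ 0.4378 -0.0658  0.1296] [ 0.1904 -0.0495  0.0039] 0.996 0.0 [ 0.43  0.49 -0.56  2.3   0.57  0.49 -0.59]
```

View pics/placed.png

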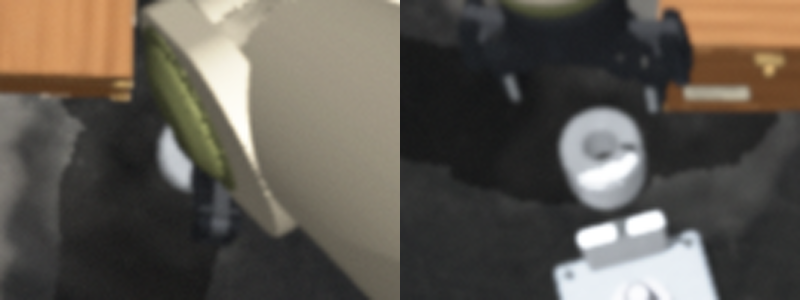

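```bash
python3 - <<'E'
from h import *
r=manip.camera("side"); g=cv2.cvtColor(r["frame"],cv2.COLOR_RGB2GRAY).astype(np.float32)
for cx,cy in((.438,-.066),(.436,-.066),(.44,-.066),(.438,-.064),(.438,-.068)):
    A=np.radians(np.arange(-40,41,4)); b=[]
    for a in A:
        rr=np.linspace(.017,.026,9); P=np.c_[cx+rr*np.cos(a),cy+rr*np.sin(a),np.full(9,.058)]
        q=proj(r,P).astype(np.float32); b.append(cv2.remap(g,q[:,0],q[:,1],cv2.INTER_LINEAR).mean())
    b=np.array(b); w=np.clip(np.percentile(b,60)-b,0,None); w[np.abs(np.arange(21)-b.argmin())>3]=0
    print(cx,cy,b.round().astype(int),np.degrees((w*A).sum()/w.sum()))
E
```

```text
0.438 -0.066 [247 243 238 234 232 228 221 208 184 154 134 126 140 156 173 183 188 190
 191 191 191] 4.34779686008701
0.436 -0.066 [244 239 232 226 221 217 211 200 182 157 138 131 143 160 176 184 188 189
 189 189 189] 4.068060398049967
0.44 -0.066 [248 246 244 242 240 235 227 210 183 152 134 125 138 152 168 178 184 187
 188 189 190] 4.571463784793449
0.438 -0.064 [235 230 227 225 221 215 199 175 147 130 130 144 162 178 185 189 190 190
 190 190 190] -1.430528678071186
0.438 -0.068 [253 251 248 245 241 237 233 227 215 192 163 139 127 136 151 168 180 187
 189 190 190] 8.937720740476617
```

```bash
python3 - <<'E'
from h import *
x,y=.438,-.066
manip.move_ptp([x,y,.13],down(-np.pi/2+.03)); st("turned")
manip.servo_line([x,y,.018],max_speed=.12); st("low")
manip.move_gripper(0.0); st("grip")
manip.servo_line([x,y,.18],max_speed=.12); st("lift")
ux,uy=.4816,-.1822
manip.move_ptp([ux,uy,.18],down(-.05)); st("above unit")
manip.servo_line([ux,uy,.128],max_speed=.1); s=st("hover")
rows=[]
for c in("top","side"):
    r=manip.camera(c); u,v=proj(r,[[ux,uy,.08]])[0].round().astype(int)
    rows.append(cv2.resize(r["frame"][v-36:v+37,u-48:u+49,::-1],(400,300),interpolation=cv2.INTER_CUBIC))
cv2.imwrite("pics/hover.png",np.hstack(rows))
E
```

```text
turned 14.05 [ 0.438  -0.0659  0.13  ] [-0.308  -0.4957  0.0202] 0.998 0.0 [ 0.13  0.44 -0.14  2.32  0.16  0.39 -1.69]Traceback (most recent call last):
  File "<stdin>", line 4, in <module>
bench.Unreachable: the arm cannot follow that straight line within its joint ranges
```

```bash
python3 - <<'E'
from h import *
x,y=.438,-.066
for a in(-np.pi/2+.03,np.pi/2+.03):
    for z in(.13,.1,.075,.05,.03,.018):
        q=manip.ik([x,y,z],down(a)); print(round(a,2),z,None if q is None else q.round(2))
E
```

```text
-1.54 0.13 [ 0.13  0.44 -0.14  2.32  0.16  0.39 -1.69]
-1.54 0.1 [ 0.1   0.5  -0.12  2.34  0.19  0.3  -1.72]
-1.54 0.075 [ 0.09  0.56 -0.09  2.36  0.21  0.23 -1.73]
-1.54 0.05 [ 0.07  0.61 -0.06  2.37  0.23  0.16 -1.75]
-1.54 0.03 [ 0.05  0.65 -0.04  2.38  0.25  0.11 -1.77]
-1.54 0.018 [ 0.15  0.68 -0.19  2.38  0.94  0.15 -2.47]
1.6 0.13 [ 0.13  0.44 -0.14  2.32  0.16  0.39 -1.69]
1.6 0.1 [ 0.7   0.69 -1.    2.31  1.    0.69  0.54]
1.6 0.075 [ 0.64  0.71 -0.91  2.32  1.07  0.62  0.49]
1.6 0.05 [ 0.54  0.71 -0.75  2.34  1.13  0.51  0.45]
1.6 0.03 [ 0.39  0.7  -0.53  2.36  1.15  0.36  0.44]
1.6 0.018 [ 0.27  0.7  -0.36  2.37  1.15  0.25  0.45]
```

```bash
python3 - <<'E'
from h import *
x,y=.438,-.066; a=-np.pi/2+.03
manip.servo_line([x,y,.19],max_speed=.2)
manip.movej([-.33,.41,.78,2.23,-.46,.68,-.77]); s=st("mirror"); print(R.from_rotvec(s["orientation"]).as_matrix()[:,1:])
for z in(.2,.13,.018): print(z,manip.ik([x,y,z],down(a)))
manip.move_ptp([x,y,.13],down(a)); s=st("pre"); print(R.from_rotvec(s["orientation"]).as_matrix()[:,1:])
for z in(.1,.05,.018): print(z,manip.ik([x,y,z],down(a)))
E
```

```text
mirror 15.45 [ 0.4316 -0.1598  0.2094] [ 0.1727 -0.1115  0.4192] 1.0 0.0 [-0.33  0.41  0.78  2.23 -0.46  0.68 -0.77]
[[ 0.0229 -0.016 ]
 [-0.9997  0.0046]
 [-0.005  -0.9999]]
0.2 [-0.5446  0.4008  0.7792  2.2864 -0.4911  0.6205 -0.937 ]
0.13 [-0.3905  0.5108  0.5913  2.3478 -0.6793  0.4487 -0.7724]
0.018 [-0.0816  0.6924  0.1514  2.3945 -1.0133  0.1137 -0.4951]
pre 16.02 [ 0.4377 -0.066   0.1297] [ 0.1921 -0.0251 -0.055 ] 0.999 0.0 [-0.39  0.51  0.59  2.35 -0.68  0.45 -0.77]
[[ 0.0305 -0.0011]
 [-0.9995  0.0002]
 [-0.0003 -1.    ]]
0.1 [-0.3159  0.5571  0.4896  2.3669 -0.7625  0.3682 -0.7041]
0.05 [-0.1803  0.6372  0.2957  2.3883 -0.9106  0.2213 -0.5824]
0.018 [-0.0799  0.6922  0.1489  2.3944 -1.0045  0.1124 -0.5041]
```

Good branch. Continue with the regrasp.

```bash
python3 - <<'E'
from h import *
x,y=.438,-.066
def ya(s): v=R.from_rotvec(s["orientation"]).as_matrix()[:,1]; return round(np.arctan2(v[1],v[0]),3)
manip.servo_line([x,y,.019],max_speed=.12); st("low")
manip.move_gripper(0.0); st("grip")
manip.servo_line([x,y,.18],max_speed=.12); print(ya(st("lift")))
ux,uy=.4816,-.1822
q=manip.ik([ux,uy,.18],down(-.05)); print(q)
manip.move_ptp([ux,uy,.18],down(-.05)); print(ya(st("above unit")))
manip.servo_line([ux,uy,.128],max_speed=.1); s=st("hover")
rows=[]
for c in("top","side"):
    r=manip.camera(c); u,v=proj(r,[[ux,uy,.08]])[0].round().astype(int)
    rows.append(cv2.resize(r["frame"][v-36:v+37,u-48:u+49,::-1],(400,300),interpolation=cv2.INTER_CUBIC))
cv2.imwrite("pics/hover.png",np.hstack(rows))
E
```

```text
low 17.09 [ 0.438  -0.0662  0.0194] [-1.8101  2.3969 -1.8424] 1.001 0.0 [-0.08  0.69  0.15  2.39 -0.98  0.11 -0.53]
grip 17.48 [ 0.4387 -0.0662  0.0199] [-1.2273  1.1312 12.8508] 0.685 61.8 [-0.08  0.69  0.15  2.39 -0.98  0.11 -0.53]
lift 18.97 [ 0.4377 -0.066   0.1796] [-0.3757  0.3121 -2.2573] 0.683 64.8 [-0.53  0.45  0.77  2.31 -0.58  0.58 -0.85]
-1.541
[ 0.0528  0.4337  0.2742  2.1398 -0.2053  0.5922  0.4239]
above unit 20.13 [ 0.4812 -0.1819  0.1796] [ 0.2781  0.3492 -3.4364] 0.686 64.7 [ 0.05  0.43  0.27  2.14 -0.21  0.59  0.42]
-0.052
hover 20.8 [ 0.4817 -0.1822  0.1281] [ 1.479  -0.3414 -3.1386] 0.684 64.8 [ 0.09  0.52  0.23  2.18 -0.25  0.47  0.46]
```

View pics/hover.png

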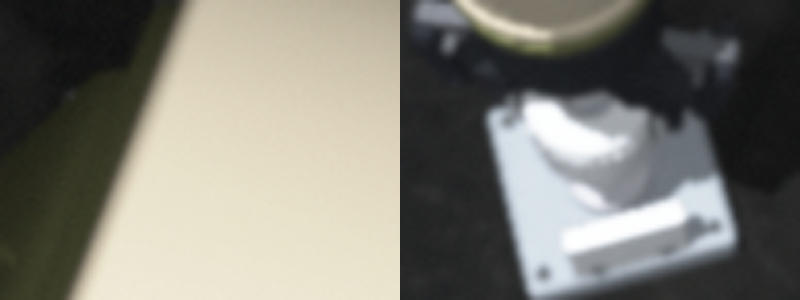

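```bash
python3 - <<'E'
from h import *
ux,uy=.4816,-.1822
manip.servo_line([ux,uy,.098],max_speed=.08); f0=st("98")["contact_force"]
z=.098
while z>.0585:
    z-=.002 if z>.066 else .001
    manip.servo_line([ux,uy,z],max_speed=.04)
    s=manip.state(); f=s["contact_force"]-f0; print(round(z,4),f.round(1),s["wrist_torque"].round(2))
    if f[2]>8 or np.hypot(f[0],f[1])>15: break
st("end")
E
```

```text
98 21.43 [ 0.4815 -0.1823  0.098 ] [-0.3168 -0.592  -3.2682] 0.686 64.8 [ 0.12  0.57  0.19  2.2  -0.27  0.4   0.48]
0.096 [-0.1  0.7  0.1] [ 0.01 -0.03  0.03]
0.094 [1.3 1.  0.1] [ 0.03 -0.03  0.04]
0.092 [ 0.4  1.7 -0.7] [ 0.05 -0.04  0.01]
0.09 [0.8 0.7 0.4] [-0.02  0.01 -0.01]
0.088 [-0.3  0.4 -0.7] [-0.   -0.01 -0.01]
0.086 [-0.5  0.3  0.2] [-0.04 -0.04 -0.04]
0.084 [0.3 1.4 1.2] [ 0.02 -0.02 -0.01]
0.082 [0.7 0.4 0.2] [-0.    0.04  0.01]
0.08 [0.3 0.2 0. ] [-0.02  0.01 -0.02]
0.078 [0.9 0.7 0.1] [-0.    0.02  0.01]
0.076 [0.1 1.1 0.5] [-0.03  0.03 -0.04]
0.074 [0.7 1.4 0.3] [ 0.03 -0.05  0.01]
0.072 [-0.2  0.4 -0. ] [-0.04 -0.03 -0.01]
0.07 [0.4 1.8 0.2] [ 0.04 -0.    0.02]
0.068 [0.9 0.6 0.7] [ 0.01  0.02 -0.03]
0.066 [0.2 0.1 0.4] [ 0.04 -0.05  0.  ]
0.065 [-0.3  0.   0.7] [ 0.02 -0.   -0.02]
0.064 [-0.2  0.   0.3] [ 0.01 -0.05 -0.01]
0.063 [0.1 0.3 0.6] [-0.01  0.02  0.02]
0.062 [0.2 1.8 0.4] [-0.04  0.01 -0.02]
0.061 [0.6 0.2 7.9] [0.14 0.29 0.02]
0.06 [-3.2  0.8 20.1] [0.28 0.64 0.05]
end 26.93 [ 0.4817 -0.1826  0.0612] [-3.5364  0.2477 16.8506] 0.688 66.7 [ 0.15  0.63  0.15  2.22 -0.29  0.31  0.5 ]
```

```bash
python3 - <<'E'
from h import *
ux,uy=.4816,-.1822
manip.dwell(.4)
manip.servo_line([ux,uy,.0605])
for a in list(np.arange(.05,.22,.1))+list(np.arange(.23,.56,.04)):
    manip.servo_line([ux,uy,.0602],down(a),max_speed=.1)
    s=manip.state(); fz=s["contact_force"][2]; print(round(a,3),fz.round(1),s["tool_pos"].round(4),s["wrist_torque"].round(2),round(s["clock"],2))
    if a>.2 and fz<3: break
st("end")
E
```

```text
0.05 10.5 [ 0.4829 -0.1826  0.0613] [ 0.24 -0.13 -0.02] 27.82
0.15 10.2 [ 0.4829 -0.1822  0.0612] [ 0.57 -0.17  0.02] 28.07
0.23 9.2 [ 0.4829 -0.1821  0.0611] [ 0.62 -0.2   0.06] 28.32
0.27 7.5 [ 0.4831 -0.1821  0.0611] [ 0.64 -0.34 -0.05] 28.57
0.31 6.7 [ 0.4829 -0.1821  0.061 ] [ 0.62 -0.27  0.  ] 28.82
0.35 4.8 [ 0.4828 -0.1821  0.0609] [ 0.52 -0.33 -0.06] 29.07
0.39 -3.2 [ 0.4812 -0.1823  0.0601] [ 0.    0.02 -0.03] 29.32
end 29.32 [ 0.4812 -0.1823  0.0601] [ 0.6823  0.102  -3.1967] 0.685 64.9 [ 0.21  0.63  0.06  2.21 -0.11  0.31  0.75]
```

```bash
python3 - <<'E'
from h import *
ux,uy=.4814,-.1823
manip.servo_line([ux,uy,.0590],max_speed=.03)
manip.servo_line([ux,uy,.0585],down(.43),max_speed=.05); f0=st("a")["contact_force"]
z=.0585
while z>.0475:
    z-=.001; manip.servo_line([ux,uy,z],max_speed=.04)
    s=manip.state(); f=s["contact_force"]-f0; print(round(z,4),f.round(1),s["wrist_torque"].round(2))
    if f[2]>8: break
st("end")
E
```

```text
a 29.82 [ 0.4813 -0.1823  0.0584] [-0.2675  0.1938 -3.1676] 0.685 64.9 [ 0.22  0.63  0.05  2.21 -0.09  0.3   0.78]
0.0575 [-0.3 -1.  -0.1] [-0.01 -0.03 -0.01]
0.0565 [-0.6 -0.6 -0.1] [ 0.02 -0.02  0.  ]
0.0555 [0.1 0.2 0.1] [-0.01  0.01 -0.01]
0.0545 [0.7 0.1 0.4] [ 0.01 -0.06  0.02]
0.0535 [-0.6 -0.2  0.2] [-0.01  0.01  0.04]
0.0525 [ 0.2 -0.6 -0.2] [-0.04  0.   -0.06]
0.0515 [ 0.7 -0.2  0.4] [-0.02 -0.03 -0.01]
0.0505 [ 0.2 -0.4  0.4] [-0.    0.01  0.03]
0.0495 [-0.2  1.5  7.9] [ 0.15  0.27 -0.02]
0.0485 [-3.4  1.4 24.4] [0.32 0.78 0.04]
end 32.33 [ 0.4815 -0.1824  0.05  ] [-3.6406  1.6214 21.1828] 0.692 67.2 [ 0.22  0.64  0.04  2.22 -0.09  0.28  0.78]
```

```bash
python3 - <<'E'
from h import *
manip.servo_line([.4814,-.1823,.0495],max_speed=.05)
manip.move_gripper(1.0); st("open")
manip.servo_line([.4814,-.1823,.2],max_speed=.12)
manip.move_ptp([.35,-.40,.25],down(-.6)); st("away")
rows=[]
for c in("top","side"):
    r=manip.camera(c); u,v=proj(r,[[.4816,-.182,.06]])[0].round().astype(int)
    rows.append(cv2.resize(r["frame"][v-36:v+37,u-48:u+49,::-1],(400,300),interpolation=cv2.INTER_CUBIC))
cv2.imwrite("pics/final.png",np.hstack(rows))
E
```

```text
open 32.97 [ 0.4814 -0.1823  0.0493] [ 0.3024  0.0851 -0.3616] 1.001 0.0 [ 0.22  0.65  0.04  2.22 -0.09  0.28  0.78]
away 35.38 [ 0.3511 -0.3986  0.2494] [ 0.0889  0.0086 -0.8325] 0.996 0.0 [ 0.43  0.37  0.43  2.04 -0.21  0.78  0.39]
```

View pics/final.png

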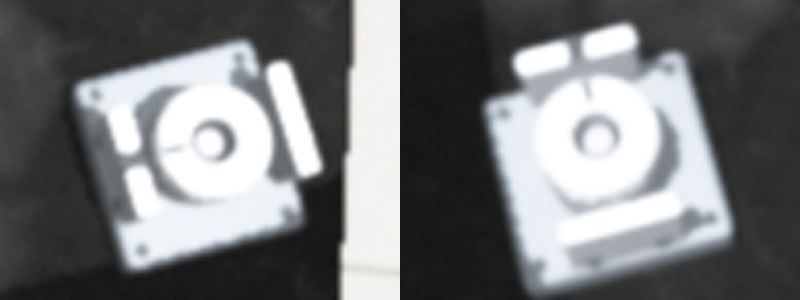

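The hub is seated between the cheeks. Its bar (top view about (175,148), side view about (587,90)) points at the marked +y cheek.

```bash
python3 -c "
from bench import manip
print(manip.job_done())"
```

```text
the job is handed in; nothing more can be done
None
```

The hub is fitted and the job is handed in: it dropped 11.4 mm into the keyway down to the housing and was let go with the arm clear, at about 35 s on the robot's clock; `manip.job_done()` gave no verdict back.

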